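Unstack the scale weights into their seats

ROBOT

A 7-joint arm with a two-finger parallel gripper is mounted at the origin on a cart in front of the work surface, level with it; the furniture and walls round the work are solid. World frame = base frame: x ahead of the robot, y to its left, z up, the work surface at z = 0. Lengths are in m, angles in rad, forces in N, time in s.
With the tool pointing down it reaches from about 0.4 to 0.9 m from the base axis. Payload 5.6 kg.
Tool frame: the origin (TCP) lies at the very end of the fingers, on their centre line; the grasp point (between the pads) lies 19 mm behind it (ctrl.hold_point_z is the distance from the TCP to the grasp point, in m); x points along the fingers, y is the direction in which the jaws open and shut, and the axes are right-handed (so a half turn about x gives the same grasp; the last joint's range is limited). The gripper opens to 92 mm and grips with 3 to 60 N. Pads are 20 mm wide; open, the fingers measure 128 mm over their backs; the gripper's body (75 mm by 189 mm) begins 69 mm behind the grasp point.
Start: joints at [1.191, 0.468, -0.012, 1.603, 0.006, 1.071, -0.056], TCP at [0.215, -0.614, 0.215] pointing down, gripper open.
Joint ranges: [-2.53, 2.53], [-0.31, 2.02], [-1.57, 1.55], [0.28, 2.44], [-1.29, 4.43], [0.15, 1.84], [-2.92, 2.92]. Speed limits (rad/s): [2.57, 2.57, 3.14, 3.14, 3.14, 3.14, 3.14].

INTERFACE

Orientations are given as a unit quaternion [x, y, z, w].
In Python, from rig import ctrl, camera gives the robot as it stands. The module is installed in compiled form; this text tells all that it offers.
- The arm moves only by the shell command python3 -m handwheel 'ROWS' [FORCE]. ROWS is JSON, a list of rows, each an object of numbers: "tx", "ty", "tz": the shift along the tool's x, y, z in cm; "rx", "ry", "rz": the turn, a rotation vector about the tool's x, y, z in degrees; "grip": the closure, from -1 (fully open) to 1 (shut). A call has 1 to 20 rows; each row shifts and turns the commanded pose from where the row before left it, along the tool's axes as they then stand; what a row does not reach is not made up. A row lasts 1/8 s, in which the tool goes at most 62.5 mm and 10.7 degrees, less where a joint would pass 70% of its speed; a pose out of reach is approached as far as the arm can. A call with a gripper value outside its range is refused whole. The fingers move at their own pace and stop on an object; FORCE is the grip in N (left out, the last holds). Time passes only in rows, so rows that do not move let the fingers close. It gives the time, the measured TCP pose, the force and the opening at its end, in the units of the state.
- ctrl.sense(): the state, without advancing time (a new reading comes with each control period).
- camera(name): name is "side" or "top" or "wrist"; returns a dict with "color" (384x512x3 uint8, red, green, blue), "fx", "fy", "cx", "cy" (pixels), "origin" and "rotation" of the camera in the world; the wrist camera has in their place "tool_from_camera" (4x4, takes a point from camera to tool coordinates, whose origin is the TCP and whose axes are the tool frame's). Camera axes: x right, y down, z forward; pixel columns grow to the right and rows downward; lengths in m; the calibration is good to about 2 mm. A picture is of the moment at which its call begins: read the wrist's pose just before it. There is no depth.
- ctrl.finish_job(): hands the job in, once; it reports no verdict.
The state is a dict: "time": time; "qpos": joint angles; "qvel": joint speeds; "joint_torque": joint torques, N m; "ee_pos": TCP position; "eef_rot": TCP orientation; "contact_force": force on the tool from outside, world axes, zero at the start; "moment": the same for the moment, N m; "finger_gap": finger opening in m.
Only numpy, scipy, OpenCV 4.12 (cv2) and the standard library are available. Lean on these libraries where they do the work, as an engineer would, in place of code of your own. Each camera call takes 0.05 s, during which the arm holds its last target.

TASK

The scale has been checked: take the stack of disc weights off its pan, one at a time from the top, and set each straight down flat in the round black-floored seat of its own size, the smallest weight in the smallest seat and so on up to the largest. Put each one down in its seat before you lift the next, do not drop them, and leave the wooden case and the sample jar where they are.

Things in the scene. Friction and masses are not known exactly. Their poses are not given: they have to be found in the camera images.
- weight_62: The largest of four plain steel disc weights: an upright cylinder 62 mm in diameter and 24 mm high, with a shallow groove round its side, 480 g (give or take 15 %). It stands at the bottom of the stack, on the scale's pan. At the start the four are stacked roughly concentrically, largest below and smallest on top, on the round pan (60 mm above the bench) of a white and blue bench scale that is fixed to the bench. Origin: centre of its underside; z is its axis, up.
- weight_50: The second largest of four plain steel disc weights: an upright cylinder 50 mm in diameter and 24 mm high, with a shallow groove round its side, 300 g (give or take 15 %). It stands second from the bottom. At the start the four are stacked roughly concentrically, largest below and smallest on top, on the round pan (60 mm above the bench) of a white and blue bench scale that is fixed to the bench. Origin: centre of its underside; z is its axis, up.
- weight_38: The second smallest of four plain steel disc weights: an upright cylinder 38 mm in diameter and 24 mm high, with a shallow groove round its side, 170 g (give or take 15 %). It stands third from the bottom. At the start the four are stacked roughly concentrically, largest below and smallest on top, on the round pan (60 mm above the bench) of a white and blue bench scale that is fixed to the bench. Origin: centre of its underside; z is its axis, up.
- weight_26: The smallest of four plain steel disc weights: an upright cylinder 26 mm in diameter and 24 mm high, with a shallow groove round its side, 80 g (give or take 15 %). It is the top of the stack. At the start the four are stacked roughly concentrically, largest below and smallest on top, on the round pan (60 mm above the bench) of a white and blue bench scale that is fixed to the bench. Origin: centre of its underside; z is its axis, up.
- seat_62: The largest of four round seats (white rim, black recess), fixed on the bench: 92 mm outside diameter, 8 mm high in all, with a flat round recess 78 mm in diameter whose floor is 5 mm above the bench (so the rim stands 3 mm over the floor). It is the seat for the 62 mm weight, with 8 mm of play all round. Origin: centre of its underside, on the bench; z up.
- seat_50: The second largest of four round seats (white rim, black recess), fixed on the bench: 80 mm outside diameter, 8 mm high in all, with a flat round recess 66 mm in diameter whose floor is 5 mm above the bench (so the rim stands 3 mm over the floor). It is the seat for the 50 mm weight, with 8 mm of play all round. Origin: centre of its underside, on the bench; z up.
- seat_38: The second smallest of four round seats (white rim, black recess), fixed on the bench: 68 mm outside diameter, 8 mm high in all, with a flat round recess 54 mm in diameter whose floor is 5 mm above the bench (so the rim stands 3 mm over the floor). It is the seat for the 38 mm weight, with 8 mm of play all round. Origin: centre of its underside, on the bench; z up.
- seat_26: The smallest of four round seats (white rim, black recess), fixed on the bench: 56 mm outside diameter, 8 mm high in all, with a flat round recess 42 mm in diameter whose floor is 5 mm above the bench (so the rim stands 3 mm over the floor). It is the seat for the 26 mm weight, with 8 mm of play all round. Origin: centre of its underside, on the bench; z up.
- weight_case: Bystander: closed wooden case, 74 x 130 x 43 mm high, loose, standing on the bench behind the work, on the left. Origin: centre of its underside.
- sample_jar: Bystander: small sample jar with a blue cap, 44 mm in diameter and 69 mm high, loose, standing on the bench to the right of and behind the scale. Origin: centre of its underside.
Not all that is in view belongs to the job. Leave any orange look-alike of the weight_62 alone. What is shaped like the weight_38 but yellow is not meant.

How it is judged:
By the outcome, as a careful person would: the job done as asked, in the order asked, and still so for the second after the job is handed in, with the robot touching nothing.
It also fails if it takes over 109 s, if anything falls off the work surface, if the arm or the gripper's body presses on something with over 40 N, if the wrist force passes 120 N, or if a joint passes its speed limit or range.

## Working session

There is one attempt and no reset: what is moved stays moved. The work goes in short steps, Python scripts to look and compute and a shell command to move; the robot and the scene stay as the last step left them, time stands still between calls to the robot, and variables do not carry over. Pictures are saved under pics/ and viewed, and the job is handed in when it is done.

```bash
mkdir -p pics; python3 - <<'E'
from rig import ctrl,camera
import cv2
s=ctrl.sense()
for k in s: print(k,s[k])
print(ctrl.hold_point_z)
for n in("side","top","wrist"):
    c=camera(n); cv2.imwrite(f"pics/{n}0.png",c["color"][:,:,::-1])
    print(n,{k:v for k,v in c.items() if k!="color"})
E
```

```text
time 0.0
qpos [ 1.19101345  0.46835352 -0.01162508  1.60362472  0.00601743  1.07142468
 -0.05632699]
qvel [-3.40182970e-05  1.18306196e-03  3.96422319e-04 -2.34456619e-04
 -1.83660886e-03  6.20926644e-04  4.13052634e-04]
joint_torque [-3.64944681e-04 -5.20574427e+01 -1.22322422e-02 -2.43745959e+01
 -5.65738895e-02  1.73151802e-02  1.39143644e-04]
ee_pos [ 0.21453901 -0.61294473  0.21365528]
eef_rot [-0.69695851 -0.11909651  0.69725878 -0.11787728]
contact_force [ 0.62152753 -0.67736952 -0.5116756 ]
moment [-0.00970828  0.02305844  0.04422968]
finger_gap 0.09162462016783117
0.0187
side {'fx': 461.62116204086203, 'fy': 461.62116204086203, 'cx': 252.8500845965235, 'cy': 186.4612514203085, 'origin': array([ 0.51310373, -1.08634716,  0.57322549]), 'rotation': array([ 0.83753959, -0.01436049,  0.01549055, -0.54596818])}
top {'fx': 406.2598318222732, 'fy': 406.2598318222732, 'cx': 263.25797151776203, 'cy': 193.80035810490884, 'origin': array([0.35274902, 0.00366209, 1.26288166]), 'rotation': array([ 0.71363478, -0.6946548 ,  0.05955505, -0.06806839])}
wrist {'fx': 289.7326319515482, 'fy': 289.7326319515482, 'cx': 258.5457230776396, 'cy': 195.14560734516343, 'tool_from_camera': array([[ 1.41243805e-03, -2.52727384e-01,  9.67536498e-01,
        -1.69205713e-01],
       [ 9.99998986e-01,  1.81247727e-04, -1.41248455e-03,
         1.49335364e-04],
       [ 1.81609736e-04,  9.67537512e-01,  2.52727384e-01,
        -7.18760586e-02],
       [ 0.00000000e+00,  0.00000000e+00,  0.00000000e+00,
         1.00000000e+00]])}
```

View pics/side0.png

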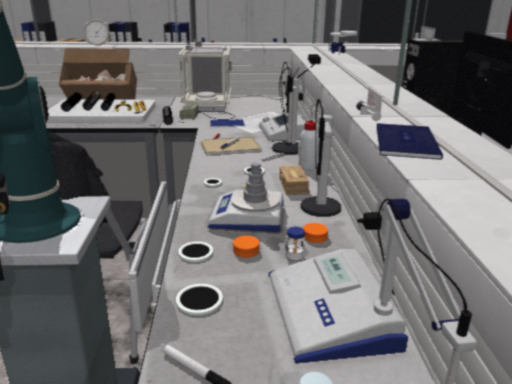

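View pics/top0.png

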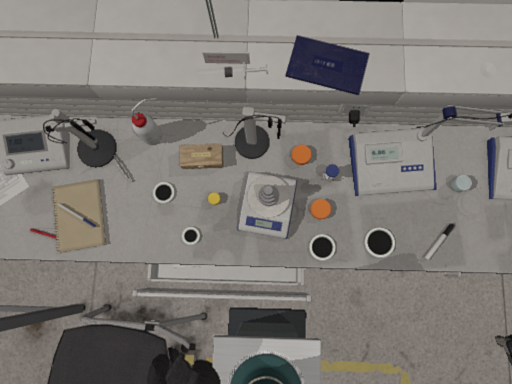

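View pics/wrist0.png

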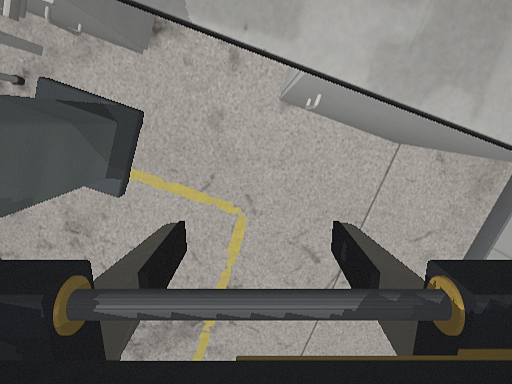

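Side view: the steel stack is on the scale at about (255,185), with orange discs at (246,246) and (316,233). Top view: the stack is at about (268,195), black seats at (163,192), (191,236), (322,247) and (380,242), a yellow look-alike at (214,198), orange discs at (301,154) and (320,209), the jar at (332,173), and the case at (201,155). The four steel cylinders in the stack are the ones I want. Next I'll measure them and check a close crop.

```bash
cat > h.py <<'E'
import numpy as np,cv2
from scipy.spatial.transform import Rotation as R
from rig import ctrl,camera
def cast(c,u,v,z):
    if "origin" in c: o=np.array(c["origin"]);M=R.from_quat(c["rotation"]).as_matrix()
    else: o,M=c["o"],c["M"]
    d=M@np.array([(u-c["cx"])/c["fx"],(v-c["cy"])/c["fy"],1.])
    return o+d*(z-o[2])/d[2]
def proj(c,p):
    if "origin" in c: o=np.array(c["origin"]);M=R.from_quat(c["rotation"]).as_matrix()
    else: o,M=c["o"],c["M"]
    q=M.T@(np.array(p)-o); return np.array([c["cx"]+c["fx"]*q[0]/q[2],c["cy"]+c["fy"]*q[1]/q[2]])
def wrist():
    s=ctrl.sense(); c=camera("wrist")
    T=np.eye(4);T[:3,:3]=R.from_quat(s["eef_rot"]).as_matrix();T[:3,3]=s["ee_pos"]
    W=T@np.array(c["tool_from_camera"]); c["o"]=W[:3,3];c["M"]=W[:3,:3];c["s"]=s; return c
def plan(target):
    "tool x/y/z shift in cm to reach TCP target, current orientation"
    s=ctrl.sense();M=R.from_quat(s["eef_rot"]).as_matrix()
    return (M.T@(np.array(target)-s["ee_pos"])*100).round(2)
E
python3 - <<'E'
from h import *
for n in("top","side"):
    c=camera(n); im=c["color"]; g=im.max(2)
    m=(g<45).astype(np.uint8)
    N,l,st,ce=cv2.connectedComponentsWithStats(m)
    print(n)
    guess={"top":[(163,192),(191,236),(322,247),(380,242)],"side":[(213,183),(249,171),(196,252),(199,299)]}[n]
    for i in range(1,N):
        if st[i,4]>25 and min(np.hypot(*(ce[i]-np.array(q))) for q in guess)<8:
            pts=np.argwhere(l==i)[:,::-1]
            P=np.array([cast(c,*p,0.005)[:2] for p in pts])
            # area -> diam in world approx
            print(ce[i].round(1),st[i],P.mean(0).round(4),"ext",np.ptp(P,axis=0).round(4))
    if n=="top":
        cv2.imwrite("pics/topcrop.png",cv2.resize(im[130:270,140:400],None,fx=3,fy=3,interpolation=cv2.INTER_CUBIC)[:,:,::-1])
    else:
        cv2.imwrite("pics/sidecrop.png",cv2.resize(im[150:270,190:340],None,fx=5,fy=5,interpolation=cv2.INTER_CUBIC)[:,:,::-1])
E
```

```text
top
[163.1 192.1] [156 185  15  15 170] [0.5795 0.3383] ext [0.0452 0.045 ]
[190.1 235.4] [185 230  11  12 101] [0.4455 0.2448] ext [0.0341 0.0317]
[379.3 242.1] [368 231  23  23 418] [ 0.441  -0.3384] ext [0.0677 0.0677]
[321.8 246.9] [313 238  19  19 295] [ 0.4213 -0.1622] ext [0.0554 0.0552]
side
[195.1 250.3] [183 245  25  12 229] [ 0.423  -0.1625] ext [0.0558 0.0484]
[198.9 297.9] [181 288  37  21 602] [ 0.4433 -0.3396] ext [0.071  0.0636]
```

View pics/topcrop.png

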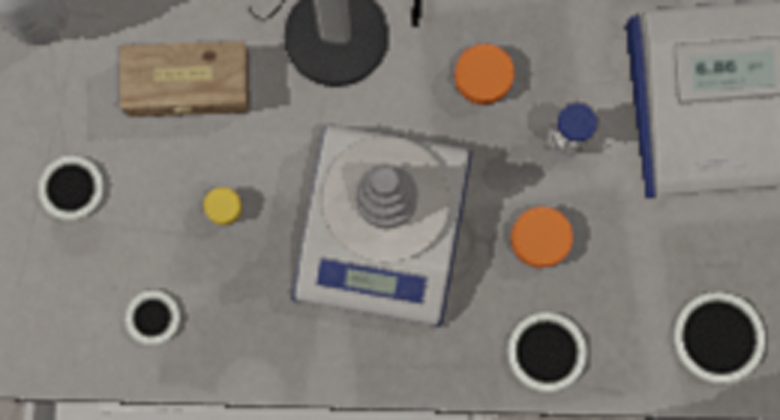

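View pics/sidecrop.png

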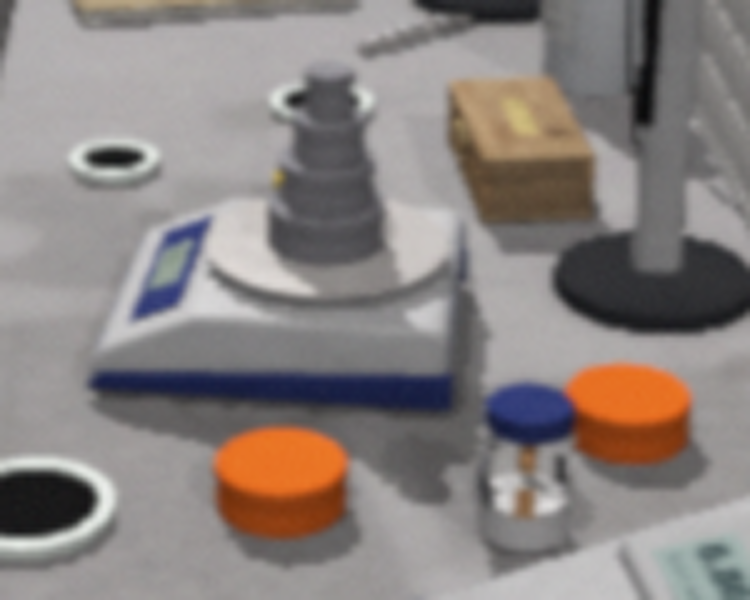

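```bash
python3 - <<'E'
from h import *
s=ctrl.sense();M=R.from_quat(s["eef_rot"]).as_matrix();print(M.round(3))
c=camera("top")
print(cast(c,140+385/3-.3,130+181/3-.3,.156),proj(c,[.55,0,.06]))
print("stand base",cast(c,252,142,0.02))
c=camera("side"); 
print("top face side",cast(c,190+329/5,150+76/5,.156)); 
# target: x down, y along +-world y
for sg in(1,-1):
    Mt=np.array([[0,0,-1],[0,sg,0],[-1,0,0]]).T
    Mt=np.column_stack([[0,0,-1],[0,sg,0],np.cross([0,0,-1],[0,sg,0])])
    rv=R.from_matrix(M.T@Mt).as_rotvec(degrees=True);print(sg,rv.round(1))
E
```

```text
[[-0.     0.33  -0.944]
 [ 0.001 -0.944 -0.33 ]
 [-1.    -0.001  0.   ]]
[0.56578205 0.00693054 0.156     ] [270.14419642 201.30696645]
stand base [0.74638337 0.06238791 0.02      ]
top face side [ 0.56895194 -0.00915719  0.156     ]
1 [-1.607e+02 -1.000e-01  0.000e+00]
-1 [19.3  0.   0. ]
```

```bash
python3 -m handwheel '[{"tx":-5},{"tx":-5},{"rx":9.65},{"rx":9.65}]' 30; python3 -m handwheel '[{"tz":-2.5,"ty":-4.36},{"tz":-2.5,"ty":-4.36},{"tz":-2.5,"ty":-4.36},{"tz":-2.5,"ty":-4.36},{"tz":-2.5,"ty":-4.36},{"tz":-2.5,"ty":-4.36},{"tz":-2.5,"ty":-4.36},{"tz":-2.5,"ty":-4.36},{"tz":-2.5,"ty":-4.36},{"tz":-2.5,"ty":-4.36},{"tz":-2.5,"ty":-4.36},{"tz":-2.5,"ty":-4.36},{"tz":-2.5,"ty":-4.36},{"tz":-2.5,"ty":-4.36},{}]'
python3 - <<'E'
from h import *
c=wrist();print(c["s"]["ee_pos"],c["s"]["qpos"].round(2),R.from_quat(c["s"]["eef_rot"]).as_matrix().round(3))
cv2.imwrite("pics/w1.png",c["color"][:,:,::-1])
E
```

```text
[ 0.21470582 -0.6133967   0.21435185] [ 1.19  0.47 -0.01  1.6   0.01  1.07 -0.06] [[-0.     0.33  -0.944]
 [ 0.    -0.944 -0.33 ]
 [-1.    -0.     0.   ]]invalid input at $[0]: expected keys tx, ty, tz, rx, ry, rz, grip
invalid input at $[0]: expected keys tx, ty, tz, rx, ry, rz, grip
```

View pics/w1.png

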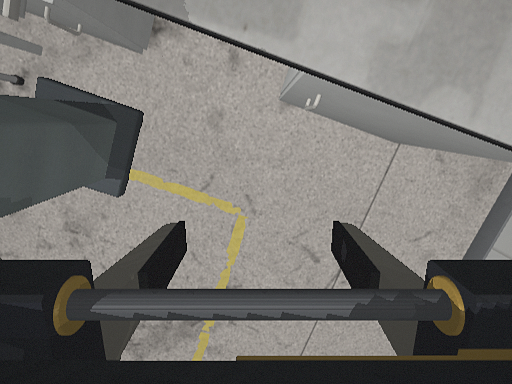

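The calls were refused because every row needs all seven keys, so nothing moved. I'll send them again in full.

```bash
python3 -m handwheel '[{"tx":-5,"ty":0,"tz":0,"rx":0,"ry":0,"rz":0,"grip":-1},{"tx":-5,"ty":0,"tz":0,"rx":0,"ry":0,"rz":0,"grip":-1},{"tx":0,"ty":0,"tz":0,"rx":9.65,"ry":0,"rz":0,"grip":-1},{"tx":0,"ty":0,"tz":0,"rx":9.65,"ry":0,"rz":0,"grip":-1}]' 30; python3 -m handwheel '[{"tx":0,"ty":-4.36,"tz":-2.5,"rx":0,"ry":0,"rz":0,"grip":-1},{"tx":0,"ty":-4.36,"tz":-2.5,"rx":0,"ry":0,"rz":0,"grip":-1},{"tx":0,"ty":-4.36,"tz":-2.5,"rx":0,"ry":0,"rz":0,"grip":-1},{"tx":0,"ty":-4.36,"tz":-2.5,"rx":0,"ry":0,"rz":0,"grip":-1},{"tx":0,"ty":-4.36,"tz":-2.5,"rx":0,"ry":0,"rz":0,"grip":-1},{"tx":0,"ty":-4.36,"tz":-2.5,"rx":0,"ry":0,"rz":0,"grip":-1},{"tx":0,"ty":-4.36,"tz":-2.5,"rx":0,"ry":0,"rz":0,"grip":-1},{"tx":0,"ty":-4.36,"tz":-2.5,"rx":0,"ry":0,"rz":0,"grip":-1},{"tx":0,"ty":-4.36,"tz":-2.5,"rx":0,"ry":0,"rz":0,"grip":-1},{"tx":0,"ty":-4.36,"tz":-2.5,"rx":0,"ry":0,"rz":0,"grip":-1},{"tx":0,"ty":-4.36,"tz":-2.5,"rx":0,"ry":0,"rz":0,"grip":-1},{"tx":0,"ty":-4.36,"tz":-2.5,"rx":0,"ry":0,"rz":0,"grip":-1},{"tx":0,"ty":-4.36,"tz":-2.5,"rx":0,"ry":0,"rz":0,"grip":-1},{"tx":0,"ty":-4.36,"tz":-2.5,"rx":0,"ry":0,"rz":0,"grip":-1},{"tx":0,"ty":0,"tz":0,"rx":0,"ry":0,"rz":0,"grip":-1},{"tx":0,"ty":0,"tz":0,"rx":0,"ry":0,"rz":0,"grip":-1}]'
python3 - <<'E'
from h import *
c=wrist();print(c["s"]["time"],c["s"]["ee_pos"],c["s"]["qpos"].round(2),R.from_quat(c["s"]["eef_rot"]).as_matrix().round(3))
cv2.imwrite("pics/w2.png",c["color"][:,:,::-1])
E
```

```text
time: 0.9
ee_pos: [0.2148, -0.6137, 0.3156]
eef_rot: [0.707, -0.003, -0.707, -0.002]
contact_force: [-1.2, 0.1, -0.3]
finger_gap: 0.0914
time: 2.9
ee_pos: [0.5645, -0.0039, 0.3143]
eef_rot: [-0.707, 0.0, 0.707, -0.0]
contact_force: [0.6, -0.9, 0.5]
finger_gap: 0.092
2.9 [ 0.56453251 -0.00391803  0.31429732] [ 0.28  0.27 -0.41  1.68  0.11  1.22 -1.72] [[-0.001 -0.001 -1.   ]
 [-0.001 -1.     0.001]
 [-1.     0.001  0.001]]
```

View pics/w2.png

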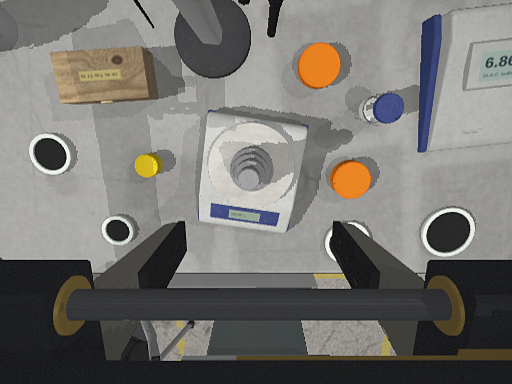

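The wrist view shows the stack's top face at about (249,177), the scale under it, and all four seats: (52,153), (119,230), (347,242, partly hidden) and (448,231).

```bash
python3 - <<'E'
from h import *
c=wrist(); im=c["color"]; np.save("w2.npy",im)
cv2.imwrite("pics/w2c.png",cv2.resize(im[130:210,200:310],None,fx=7,fy=7,interpolation=cv2.INTER_CUBIC)[:,:,::-1])
m=(im.max(2)<45).astype(np.uint8)
N,l,st,ce=cv2.connectedComponentsWithStats(m)
for i in range(1,N):
    if st[i,4]>60 and ce[i][1]<260: print(ce[i].round(1),st[i],cast(c,*ce[i],.005).round(4),"d",round(2*np.sqrt(st[i,4]/np.pi)/289.7*(c["o"][2]-.005)/1.0,4))
for u in (249,): print(cast(c,u,177,.156))
t=camera("top");cv2.imwrite("pics/t2c.png",cv2.resize(t["color"][170:225,240:300],None,fx=10,fy=10,interpolation=cv2.INTER_CUBIC)[:,:,::-1])
E
```

```text
[141.9  11.5] [133   0  20  28  82] [0.7893 0.1663 0.005 ] d 0.0169
[272.1  15.9] [266   0  16  37 354] [ 0.7832 -0.0245  0.005 ] d 0.0351
[241.   55.5] [220  25  30  52  82] [0.7299 0.0221 0.005 ] d 0.0169
[ 49.5 153.8] [ 34 139  32  31 686] [0.582  0.3401 0.005 ] d 0.0488
[447.5 231.1] [ 426  212   43   40 1166] [ 0.4446 -0.3373  0.005 ] d 0.0637
[117.3 230.1] [106 220  23  21 347] [0.4476 0.2453 0.005 ] d 0.0347
[0.57210717 0.00683928 0.156     ]
```

View pics/w2c.png

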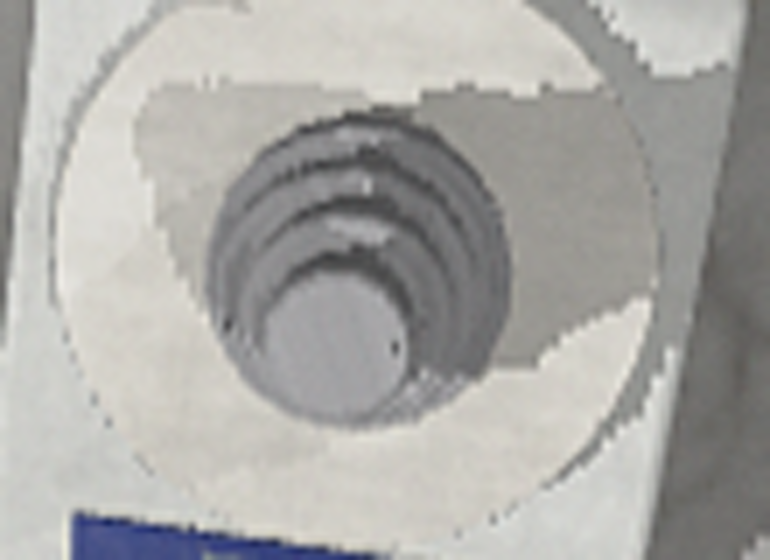

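```bash
python3 - <<'E'
from h import *
s=ctrl.sense();c=wrist()
P=cast(c,247.7,178.4,.156);print("26",P)
print("62",cast(c,250.9,168.1,.084), "pan", cast(c,200+(55+657)/2/7-.5,0,.06)[1])
t=camera("top");print(proj(t,P),proj(t,[P[0],P[1],.084]))
print("to 26, tip .138:",plan([P[0],P[1],.138]))
E
```

```text
26 [0.57051312 0.00813327 0.156     ]
62 [0.57065118 0.00630339 0.084     ] pan 0.005581359129572857
[267.64405413 188.34945695] [267.6183683  193.06099869]
to 26, tip .138: [17.68 -1.27 -0.58]
```

View pics/t2c.png

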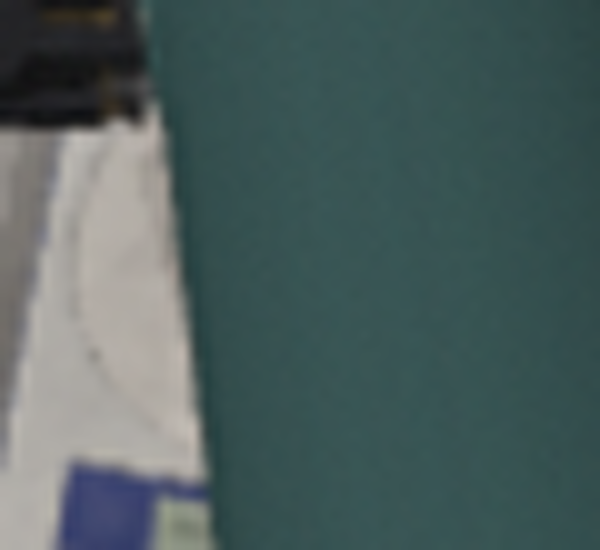

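```bash
python3 -m handwheel '[{"tx":2.9,"ty":-1.2,"tz":-0.45,"rx":0,"ry":0,"rz":0,"grip":-1},{"tx":2.9,"ty":0,"tz":0,"rx":0,"ry":0,"rz":0,"grip":-1},{"tx":2.9,"ty":0,"tz":0,"rx":0,"ry":0,"rz":0,"grip":-1},{"tx":2.9,"ty":0,"tz":0,"rx":0,"ry":0,"rz":0,"grip":-1},{"tx":0,"ty":0,"tz":0,"rx":0,"ry":0,"rz":0,"grip":-1},{"tx":0,"ty":0,"tz":0,"rx":0,"ry":0,"rz":0,"grip":-1}]'
python3 - <<'E'
from h import *
c=wrist();print(c["s"]["time"],c["s"]["ee_pos"])
cv2.imwrite("pics/w3.png",c["color"][:,:,::-1])
print("tcp px at top face",proj(c,[*c["s"]["ee_pos"][:2],.156]))
E
```

```text
time: 3.9
ee_pos: [0.57, 0.0086, 0.1998]
eef_rot: [0.708, -0.0, -0.707, -0.0]
contact_force: [0.5, -0.1, 0.1]
finger_gap: 0.0921
3.9 [0.57003819 0.00858812 0.19976871]
tcp px at top face [259.18846713 215.39671893]
```

View pics/w3.png

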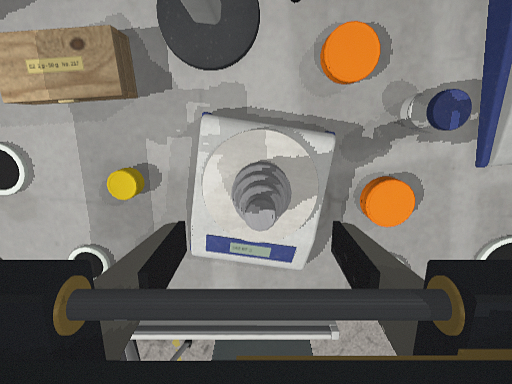

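The top face is at about (261,217), centred between the pads within about 1 mm. I'll go down and close on it.

```bash
python3 -m handwheel '[{"tx":3.1,"ty":0.1,"tz":0,"rx":0,"ry":0,"rz":0,"grip":-1},{"tx":2.1,"ty":0,"tz":0,"rx":0,"ry":0,"rz":0,"grip":-1},{"tx":1,"ty":0,"tz":0,"rx":0,"ry":0,"rz":0,"grip":-1},{"tx":0,"ty":0,"tz":0,"rx":0,"ry":0,"rz":0,"grip":0.4},{"tx":0,"ty":0,"tz":0,"rx":0,"ry":0,"rz":0,"grip":0.4},{"tx":0,"ty":0,"tz":0,"rx":0,"ry":0,"rz":0,"grip":1},{"tx":0,"ty":0,"tz":0,"rx":0,"ry":0,"rz":0,"grip":1},{"tx":0,"ty":0,"tz":0,"rx":0,"ry":0,"rz":0,"grip":1},{"tx":0,"ty":0,"tz":0,"rx":0,"ry":0,"rz":0,"grip":1},{"tx":0,"ty":0,"tz":0,"rx":0,"ry":0,"rz":0,"grip":1}]' 20
python3 - <<'E'
from h import *
c=wrist();print(c["s"]["time"],c["s"]["ee_pos"])
cv2.imwrite("pics/w4.png",c["color"][:,:,::-1])
E
```

```text
time: 5.2
ee_pos: [0.5693, 0.0078, 0.1365]
eef_rot: [-0.707, 0.0, 0.707, 0.0]
contact_force: [-0.2, -0.4, 0.8]
finger_gap: 0.0255
5.2 [0.56932547 0.0077754  0.13653745]
```

View pics/w4.png

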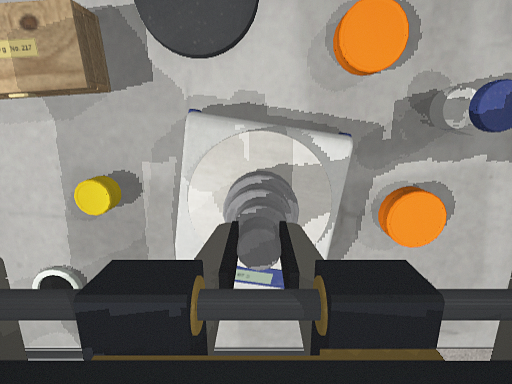

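The 26 mm weight is held (gap 25.5 mm). Next I lift it and carry it to seat_26.

```bash
python3 -m handwheel '[{"tx":-1,"ty":0,"tz":0,"rx":0,"ry":0,"rz":0,"grip":1},{"tx":-2,"ty":0,"tz":0,"rx":0,"ry":0,"rz":0,"grip":1},{"tx":-3,"ty":0,"tz":0,"rx":0,"ry":0,"rz":0,"grip":1},{"tx":-1,"ty":-2,"tz":1,"rx":0,"ry":0,"rz":0,"grip":1},{"tx":0,"ty":-4,"tz":2.05,"rx":0,"ry":0,"rz":0,"grip":1},{"tx":0,"ty":-4,"tz":2.05,"rx":0,"ry":0,"rz":0,"grip":1},{"tx":0,"ty":-4,"tz":2.05,"rx":0,"ry":0,"rz":0,"grip":1},{"tx":1,"ty":-4,"tz":2.05,"rx":0,"ry":0,"rz":0,"grip":1},{"tx":2,"ty":-3.7,"tz":2.05,"rx":0,"ry":0,"rz":0,"grip":1},{"tx":2,"ty":-2,"tz":1.05,"rx":0,"ry":0,"rz":0,"grip":1},{"tx":2,"ty":0,"tz":0,"rx":0,"ry":0,"rz":0,"grip":1},{"tx":1,"ty":0,"tz":0,"rx":0,"ry":0,"rz":0,"grip":1},{"tx":0,"ty":0,"tz":0,"rx":0,"ry":0,"rz":0,"grip":1},{"tx":0,"ty":0,"tz":0,"rx":0,"ry":0,"rz":0,"grip":1}]' 20
python3 - <<'E'
from h import *
c=wrist();print(c["s"]["time"],c["s"]["ee_pos"],c["s"]["finger_gap"])
cv2.imwrite("pics/w5.png",c["color"][:,:,::-1])
for n in("top","side"): cv2.imwrite(f"pics/{n}5.png",camera(n)["color"][:,:,::-1])
print("seat px",proj(c,[.4465,.245,.005]))
E
```

```text
time: 7.0
ee_pos: [0.4467, 0.245, 0.1271]
eef_rot: [0.707, -0.0, -0.707, -0.0]
contact_force: [0.0, 0.0, -0.9]
finger_gap: 0.0254
7.0 [0.44668905 0.24499381 0.12713784] 0.02538109554828624
seat px [259.15505409 191.32435229]
```

View pics/w5.png

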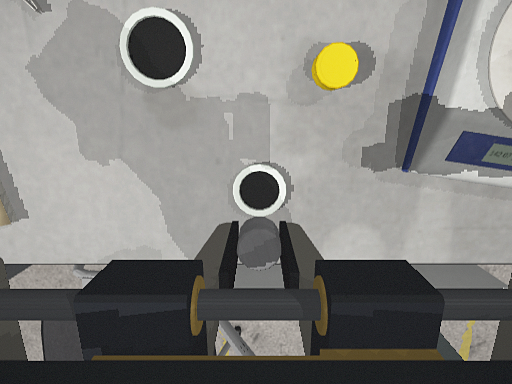

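View pics/side5.png

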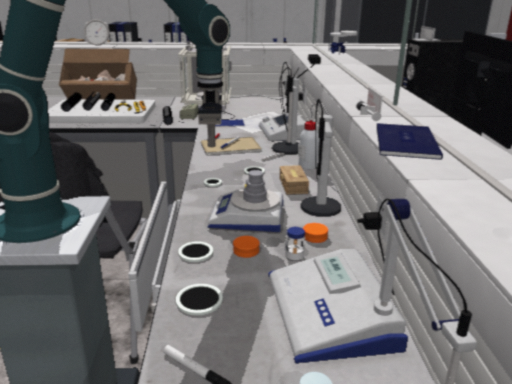

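The seat appears at (259,190), where it was predicted, straight below the weight. I'll lower in stages.

```bash
python3 -m handwheel '[{"tx":3,"ty":0,"tz":0,"rx":0,"ry":0,"rz":0,"grip":1},{"tx":3,"ty":0,"tz":0,"rx":0,"ry":0,"rz":0,"grip":1},{"tx":3,"ty":0,"tz":0,"rx":0,"ry":0,"rz":0,"grip":1},{"tx":1.5,"ty":0,"tz":0,"rx":0,"ry":0,"rz":0,"grip":1},{"tx":0.7,"ty":0,"tz":0,"rx":0,"ry":0,"rz":0,"grip":1},{"tx":0,"ty":0,"tz":0,"rx":0,"ry":0,"rz":0,"grip":1},{"tx":0,"ty":0,"tz":0,"rx":0,"ry":0,"rz":0,"grip":1}]' 20
python3 -m handwheel '[{"tx":0.2,"ty":0,"tz":0,"rx":0,"ry":0,"rz":0,"grip":1},{"tx":0.2,"ty":0,"tz":0,"rx":0,"ry":0,"rz":0,"grip":1},{"tx":0.05,"ty":0,"tz":0,"rx":0,"ry":0,"rz":0,"grip":1},{"tx":0,"ty":0,"tz":0,"rx":0,"ry":0,"rz":0,"grip":1}]' 20
python3 - <<'E'
from h import *
c=wrist();print(c["s"]["time"],c["s"]["ee_pos"],c["s"]["contact_force"])
cv2.imwrite("pics/w6.png",c["color"][:,:,::-1])
E
```

```text
time: 8.02
ee_pos: [0.4471, 0.2452, 0.0154]
eef_rot: [0.708, 0.0, -0.707, -0.0]
contact_force: [0.0, -0.3, -0.6]
finger_gap: 0.0255
time: 8.52
ee_pos: [0.4463, 0.2449, 0.01]
eef_rot: [-0.707, 0.0, 0.707, 0.0]
contact_force: [-0.6, -0.1, -0.1]
finger_gap: 0.0253
8.525 [0.44634518 0.24485072 0.01001596] [-0.55681572 -0.13028619 -0.07717122]
```

View pics/w6.png

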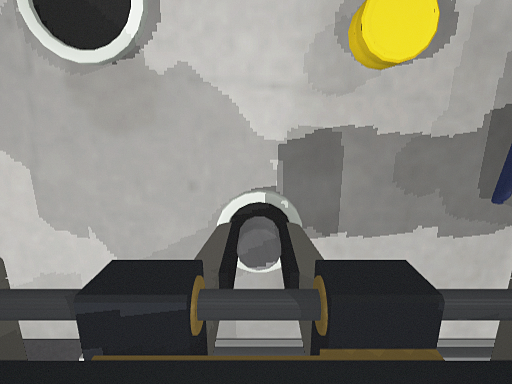

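```bash
python3 -m handwheel '[{"tx":0.05,"ty":0,"tz":0,"rx":0,"ry":0,"rz":0,"grip":1},{"tx":0,"ty":0,"tz":0,"rx":0,"ry":0,"rz":0,"grip":1}]' 20
python3 -m handwheel '[{"tx":0.05,"ty":0,"tz":0,"rx":0,"ry":0,"rz":0,"grip":1},{"tx":0,"ty":0,"tz":0,"rx":0,"ry":0,"rz":0,"grip":1}]' 20
```

```text
time: 8.82
ee_pos: [0.4463, 0.2448, 0.0095]
eef_rot: [-0.707, 0.0, 0.707, 0.0]
contact_force: [0.3, -0.4, -0.8]
finger_gap: 0.0252
time: 9.07
ee_pos: [0.4464, 0.2449, 0.0092]
eef_rot: [0.707, -0.0, -0.707, -0.0]
contact_force: [0.1, -0.5, 2.1]
finger_gap: 0.0251
```

Contact: the force rose to +2 N. I'll release, opening a little, then lift straight up.

```bash
python3 -m handwheel '[{"tx":0,"ty":0,"tz":0,"rx":0,"ry":0,"rz":0,"grip":0.25},{"tx":0,"ty":0,"tz":0,"rx":0,"ry":0,"rz":0,"grip":0.25},{"tx":0,"ty":0,"tz":0,"rx":0,"ry":0,"rz":0,"grip":0.25},{"tx":-0.5,"ty":0,"tz":0,"rx":0,"ry":0,"rz":0,"grip":0.25},{"tx":-1.5,"ty":0,"tz":0,"rx":0,"ry":0,"rz":0,"grip":0.2},{"tx":-3,"ty":0,"tz":0,"rx":0,"ry":0,"rz":0,"grip":-1},{"tx":-4,"ty":0,"tz":0,"rx":0,"ry":0,"rz":0,"grip":-1},{"tx":-4,"ty":0,"tz":0,"rx":0,"ry":0,"rz":0,"grip":-1},{"tx":0,"ty":0,"tz":0,"rx":0,"ry":0,"rz":0,"grip":-1},{"tx":0,"ty":0,"tz":0,"rx":0,"ry":0,"rz":0,"grip":-1}]' 20
python3 - <<'E'
from h import *
c=wrist();print(c["s"]["time"],c["s"]["ee_pos"],c["s"]["contact_force"])
cv2.imwrite("pics/w7.png",c["color"][:,:,::-1])
E
```

```text
time: 10.32
ee_pos: [0.4462, 0.2445, 0.1393]
eef_rot: [0.707, -0.0, -0.707, -0.0]
contact_force: [-0.6, -0.9, -1.1]
finger_gap: 0.0846
10.325 [0.44624874 0.24447625 0.13931183] [-0.60123554 -0.8962439  -1.05301479]
```

View pics/w7.png

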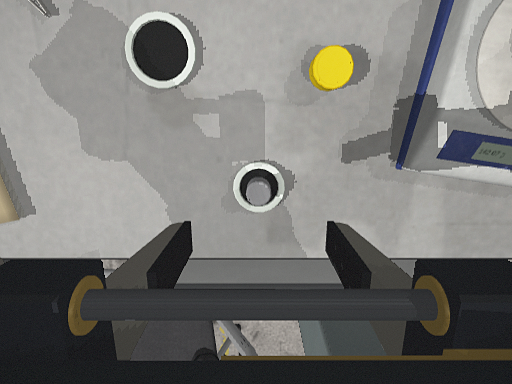

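The 26 mm weight stands upright in its seat at about (259,190). I'm going back to the stack.

```bash
python3 -m handwheel '[{"tx":-3,"ty":2.75,"tz":-1.3,"rx":0,"ry":0,"rz":0,"grip":-1},{"tx":-3,"ty":4,"tz":-2,"rx":0,"ry":0,"rz":0,"grip":-1},{"tx":0,"ty":5,"tz":-3,"rx":0,"ry":0,"rz":0,"grip":-1},{"tx":0,"ty":5,"tz":-3,"rx":0,"ry":0,"rz":0,"grip":-1},{"tx":0,"ty":4,"tz":-2,"rx":0,"ry":0,"rz":0,"grip":-1},{"tx":0,"ty":3,"tz":-1,"rx":0,"ry":0,"rz":0,"grip":-1},{"tx":0,"ty":0,"tz":0,"rx":0,"ry":0,"rz":0,"grip":-1},{"tx":0,"ty":0,"tz":0,"rx":0,"ry":0,"rz":0,"grip":-1}]' 20
python3 - <<'E'
from h import *
c=wrist();print(c["s"]["time"],c["s"]["ee_pos"],c["s"]["contact_force"])
cv2.imwrite("pics/w8.png",cv2.resize(c["color"][130:270,160:360],None,fx=4,fy=4,interpolation=cv2.INTER_CUBIC)[:,:,::-1])
p=c["s"]["ee_pos"]
for z in(.132,.108,.084):
    q=proj(c,[*p[:2],z]);print(z,q,(q-[160,130]+.5)*4)
E
```

```text
time: 11.38
ee_pos: [0.5684, 0.0087, 0.1981]
eef_rot: [-0.706, -0.001, 0.708, -0.0]
contact_force: [0.3, 0.8, -0.2]
finger_gap: 0.092
11.375 [0.56844236 0.00871827 0.19813731] [ 0.28072328  0.82706591 -0.21442034]
0.132 [259.22625014 206.70982704] [398.90500057 308.83930815]
0.108 [259.21858656 199.11776772] [398.87434624 278.47107086]
0.084 [259.21214002 192.73139039] [398.84856006 252.92556155]
```

View pics/w8.png

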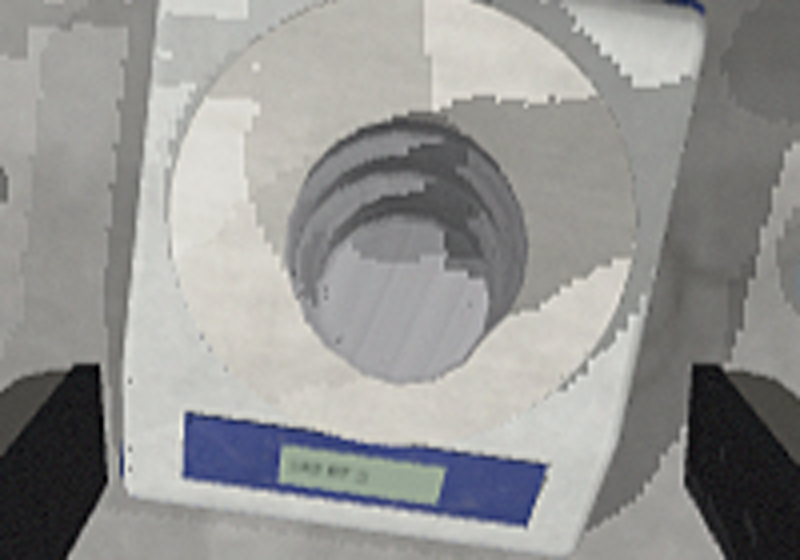

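The 38 mm top face is centred in the crop at about (403,299), against a tool axis at (399,309). I'll correct by 1 mm and descend.

```bash
python3 -m handwheel '[{"tx":3.1,"ty":0.1,"tz":-0.1,"rx":0,"ry":0,"rz":0,"grip":-1},{"tx":3.1,"ty":0,"tz":0,"rx":0,"ry":0,"rz":0,"grip":-1},{"tx":1.5,"ty":0,"tz":0,"rx":0,"ry":0,"rz":0,"grip":-1},{"tx":0.7,"ty":0,"tz":0,"rx":0,"ry":0,"rz":0,"grip":0},{"tx":0,"ty":0,"tz":0,"rx":0,"ry":0,"rz":0,"grip":0.1},{"tx":0,"ty":0,"tz":0,"rx":0,"ry":0,"rz":0,"grip":1},{"tx":0,"ty":0,"tz":0,"rx":0,"ry":0,"rz":0,"grip":1},{"tx":0,"ty":0,"tz":0,"rx":0,"ry":0,"rz":0,"grip":1},{"tx":0,"ty":0,"tz":0,"rx":0,"ry":0,"rz":0,"grip":1}]' 25
python3 - <<'E'
from h import *
c=wrist();print(c["s"]["time"],c["s"]["ee_pos"])
cv2.imwrite("pics/w9.png",c["color"][:,:,::-1])
print("to seat38",plan([.581,.339,.19]))
E
```

```text
time: 12.55
ee_pos: [0.5705, 0.0063, 0.1154]
eef_rot: [0.707, -0.0, -0.707, -0.0]
contact_force: [0.2, -0.0, 0.9]
finger_gap: 0.0375
12.55 [0.57050874 0.0063294  0.11537083]
to seat38 [ -7.46 -33.26  -1.05]
```

View pics/w9.png

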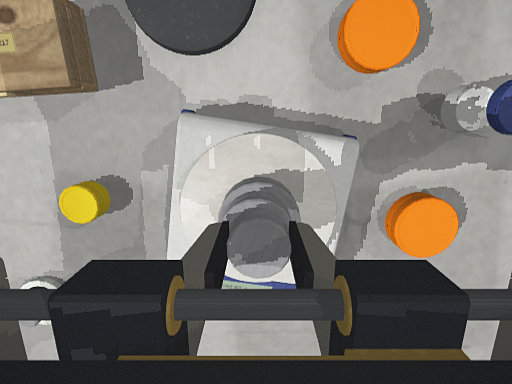

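The 38 mm weight is held (gap 37.5 mm). I'm carrying it to seat_38.

```bash
python3 -m handwheel '[{"tx":-1,"ty":0,"tz":0,"rx":0,"ry":0,"rz":0,"grip":1},{"tx":-2,"ty":0,"tz":0,"rx":0,"ry":0,"rz":0,"grip":1},{"tx":-3,"ty":0,"tz":0,"rx":0,"ry":0,"rz":0,"grip":1},{"tx":-1.4,"ty":-2,"tz":0,"rx":0,"ry":0,"rz":0,"grip":1},{"tx":0,"ty":-4,"tz":0,"rx":0,"ry":0,"rz":0,"grip":1},{"tx":0,"ty":-5,"tz":-0.5,"rx":0,"ry":0,"rz":0,"grip":1},{"tx":0,"ty":-5,"tz":-0.5,"rx":0,"ry":0,"rz":0,"grip":1},{"tx":0,"ty":-5,"tz":0,"rx":0,"ry":0,"rz":0,"grip":1},{"tx":1,"ty":-5,"tz":0,"rx":0,"ry":0,"rz":0,"grip":1},{"tx":2,"ty":-4,"tz":0,"rx":0,"ry":0,"rz":0,"grip":1},{"tx":2,"ty":-2.3,"tz":0,"rx":0,"ry":0,"rz":0,"grip":1},{"tx":1,"ty":-1,"tz":0,"rx":0,"ry":0,"rz":0,"grip":1},{"tx":0,"ty":0,"tz":0,"rx":0,"ry":0,"rz":0,"grip":1},{"tx":0,"ty":0,"tz":0,"rx":0,"ry":0,"rz":0,"grip":1}]' 25
python3 - <<'E'
from h import *
c=wrist();print(c["s"]["time"],c["s"]["ee_pos"],c["s"]["finger_gap"],c["s"]["qpos"].round(2))
cv2.imwrite("pics/w10.png",c["color"][:,:,::-1])
print("seat px",proj(c,[.581,.339,.005]))
E
```

```text
time: 14.35
ee_pos: [0.5811, 0.3383, 0.1298]
eef_rot: [0.707, -0.001, -0.707, -0.0]
contact_force: [-0.0, 0.9, -1.4]
finger_gap: 0.0375
14.35 [0.58112946 0.33830756 0.12977111] 0.037482671398695676 [-0.28  0.64 -0.43  1.59  0.31  0.98 -2.38]
seat px [258.40640724 190.68962144]
```

View pics/w10.png

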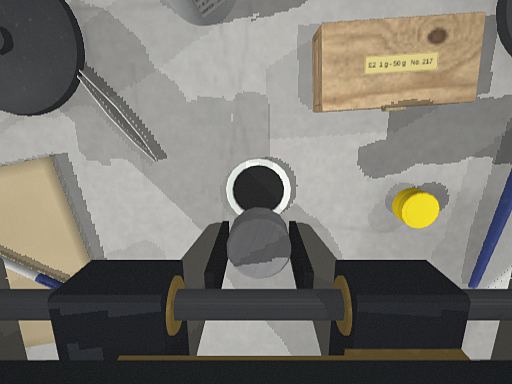

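Seat_38 is at (258,188), straight below. Lowering.

```bash
python3 -m handwheel '[{"tx":3,"ty":0,"tz":0,"rx":0,"ry":0,"rz":0,"grip":1},{"tx":3,"ty":0,"tz":0,"rx":0,"ry":0,"rz":0,"grip":1},{"tx":3,"ty":0,"tz":0,"rx":0,"ry":0,"rz":0,"grip":1},{"tx":1.5,"ty":0,"tz":0,"rx":0,"ry":0,"rz":0,"grip":1},{"tx":0.8,"ty":0,"tz":0,"rx":0,"ry":0,"rz":0,"grip":1},{"tx":0.2,"ty":0,"tz":0,"rx":0,"ry":0,"rz":0,"grip":1},{"tx":0,"ty":0,"tz":0,"rx":0,"ry":0,"rz":0,"grip":1},{"tx":0,"ty":0,"tz":0,"rx":0,"ry":0,"rz":0,"grip":1}]' 25
python3 -m handwheel '[{"tx":0.1,"ty":0,"tz":0,"rx":0,"ry":0,"rz":0,"grip":1},{"tx":0.1,"ty":0,"tz":0,"rx":0,"ry":0,"rz":0,"grip":1},{"tx":0,"ty":0,"tz":0,"rx":0,"ry":0,"rz":0,"grip":1}]' 25
python3 -m handwheel '[{"tx":0.05,"ty":0,"tz":0,"rx":0,"ry":0,"rz":0,"grip":1},{"tx":0,"ty":0,"tz":0,"rx":0,"ry":0,"rz":0,"grip":1}]' 25
```

```text
time: 15.4
ee_pos: [0.5809, 0.3397, 0.015]
eef_rot: [0.708, 0.0, -0.707, -0.0]
contact_force: [0.4, 0.1, -1.3]
finger_gap: 0.0376
time: 15.78
ee_pos: [0.5805, 0.3394, 0.0122]
eef_rot: [0.707, -0.0, -0.707, -0.0]
contact_force: [0.1, 0.1, -0.3]
finger_gap: 0.0373
time: 16.02
ee_pos: [0.5805, 0.3394, 0.0121]
eef_rot: [0.707, -0.0, -0.707, -0.0]
contact_force: [-2.1, -1.2, 4.3]
finger_gap: 0.0374
```

Contact at +4 N. I'll release gently and lift off.

```bash
python3 -m handwheel '[{"tx":0,"ty":0,"tz":0,"rx":0,"ry":0,"rz":0,"grip":0},{"tx":0,"ty":0,"tz":0,"rx":0,"ry":0,"rz":0,"grip":0},{"tx":0,"ty":0,"tz":0,"rx":0,"ry":0,"rz":0,"grip":0},{"tx":-0.5,"ty":0,"tz":0,"rx":0,"ry":0,"rz":0,"grip":0},{"tx":-1.5,"ty":0,"tz":0,"rx":0,"ry":0,"rz":0,"grip":0},{"tx":-3,"ty":0,"tz":0,"rx":0,"ry":0,"rz":0,"grip":-1},{"tx":-4,"ty":0,"tz":0,"rx":0,"ry":0,"rz":0,"grip":-1},{"tx":-4,"ty":0,"tz":0,"rx":0,"ry":0,"rz":0,"grip":-1},{"tx":0,"ty":0,"tz":0,"rx":0,"ry":0,"rz":0,"grip":-1},{"tx":0,"ty":0,"tz":0,"rx":0,"ry":0,"rz":0,"grip":-1}]' 20
python3 - <<'E'
from h import *
c=wrist();print(c["s"]["time"],c["s"]["ee_pos"])
cv2.imwrite("pics/w11.png",c["color"][:,:,::-1])
print(plan([.5705,.007,.18]))
E
```

```text
time: 17.27
ee_pos: [0.5802, 0.339, 0.1418]
eef_rot: [0.707, -0.0, -0.707, 0.0]
contact_force: [0.3, 0.2, -0.6]
finger_gap: 0.092
17.275 [0.58021009 0.33904656 0.14180518]
[-3.88 33.18  0.93]
```

View pics/w11.png

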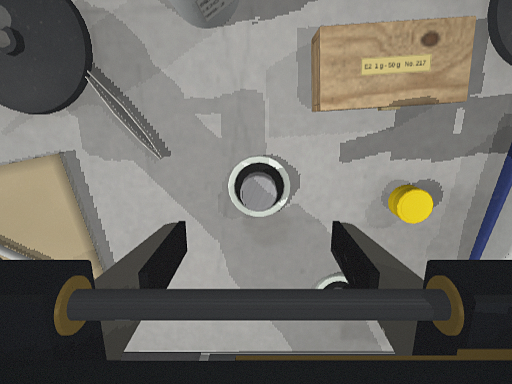

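The 38 mm weight sits in its seat at about (259,188). Next is the 50 mm weight.

```bash
python3 -m handwheel '[{"tx":-2,"ty":2.2,"tz":0.1,"rx":0,"ry":0,"rz":0,"grip":-1},{"tx":-1.8,"ty":4,"tz":0.2,"rx":0,"ry":0,"rz":0,"grip":-1},{"tx":0,"ty":5,"tz":0.2,"rx":0,"ry":0,"rz":0,"grip":-1},{"tx":0,"ty":5,"tz":0.2,"rx":0,"ry":0,"rz":0,"grip":-1},{"tx":0,"ty":5,"tz":0.2,"rx":0,"ry":0,"rz":0,"grip":-1},{"tx":0,"ty":5,"tz":0,"rx":0,"ry":0,"rz":0,"grip":-1},{"tx":0,"ty":4,"tz":0,"rx":0,"ry":0,"rz":0,"grip":-1},{"tx":0,"ty":3,"tz":0,"rx":0,"ry":0,"rz":0,"grip":-1},{"tx":0,"ty":0,"tz":0,"rx":0,"ry":0,"rz":0,"grip":-1},{"tx":0,"ty":0,"tz":0,"rx":0,"ry":0,"rz":0,"grip":-1}]' 20
python3 - <<'E'
from h import *
c=wrist();print(c["s"]["time"],c["s"]["ee_pos"],c["s"]["contact_force"])
cv2.imwrite("pics/w12.png",cv2.resize(c["color"][130:270,160:360],None,fx=4,fy=4,interpolation=cv2.INTER_CUBIC)[:,:,::-1])
p=c["s"]["ee_pos"]
for z in(.108,.084):
    q=proj(c,[*p[:2],z]);print(z,q,(q-[160,130]+.5)*4)
E
```

```text
time: 18.58
ee_pos: [0.5709, 0.0087, 0.1789]
eef_rot: [-0.707, -0.001, 0.708, -0.0]
contact_force: [0.0, 0.8, 0.4]
finger_gap: 0.092
18.575 [0.57086846 0.00874473 0.17890429] [0.03535847 0.793497   0.35214411]
0.108 [259.2320671  205.14749732] [398.92826842 302.58998928]
0.084 [259.22631645 197.83424441] [398.90526579 273.33697764]
```

View pics/w12.png

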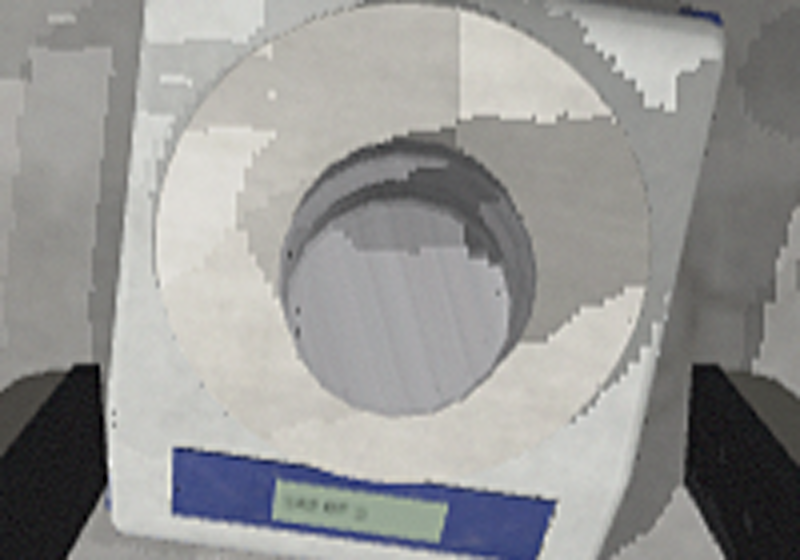

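The 50 mm top face is centred at (399,306), on the tool axis. Descending.

```bash
python3 -m handwheel '[{"tx":3.1,"ty":0,"tz":0,"rx":0,"ry":0,"rz":0,"grip":-1},{"tx":3.1,"ty":0,"tz":0,"rx":0,"ry":0,"rz":0,"grip":-1},{"tx":1.7,"ty":0,"tz":0,"rx":0,"ry":0,"rz":0,"grip":-1},{"tx":0.9,"ty":0,"tz":0,"rx":0,"ry":0,"rz":0,"grip":-0.5},{"tx":0,"ty":0,"tz":0,"rx":0,"ry":0,"rz":0,"grip":-0.2},{"tx":0,"ty":0,"tz":0,"rx":0,"ry":0,"rz":0,"grip":1},{"tx":0,"ty":0,"tz":0,"rx":0,"ry":0,"rz":0,"grip":1},{"tx":0,"ty":0,"tz":0,"rx":0,"ry":0,"rz":0,"grip":1},{"tx":0,"ty":0,"tz":0,"rx":0,"ry":0,"rz":0,"grip":1}]' 35
python3 - <<'E'
from h import *
c=wrist();print(c["s"]["time"],c["s"]["ee_pos"])
cv2.imwrite("pics/w13.png",c["color"][:,:,::-1])
print(plan([.423,-.1615,.15]))
E
```

```text
time: 19.75
ee_pos: [0.5719, 0.0073, 0.0923]
eef_rot: [0.708, -0.0, -0.707, -0.0]
contact_force: [-0.4, 0.4, 4.7]
finger_gap: 0.0492
19.75 [0.57187588 0.00734407 0.09231388]
[-5.79 16.89 14.87]
```

View pics/w13.png

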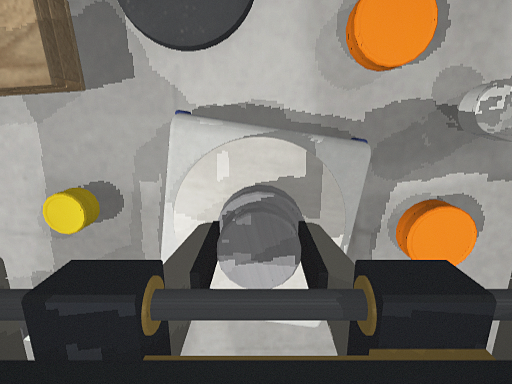

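Held (gap 49 mm). I'm carrying it to seat_50.

```bash
python3 -m handwheel '[{"tx":-1,"ty":0,"tz":0,"rx":0,"ry":0,"rz":0,"grip":1},{"tx":-2,"ty":0,"tz":0,"rx":0,"ry":0,"rz":0,"grip":1},{"tx":-3,"ty":0,"tz":0,"rx":0,"ry":0,"rz":0,"grip":1},{"tx":0,"ty":1.9,"tz":1.5,"rx":0,"ry":0,"rz":0,"grip":1},{"tx":0,"ty":3.5,"tz":3,"rx":0,"ry":0,"rz":0,"grip":1},{"tx":0,"ty":3.5,"tz":3.4,"rx":0,"ry":0,"rz":0,"grip":1},{"tx":0,"ty":3.5,"tz":3,"rx":0,"ry":0,"rz":0,"grip":1},{"tx":0,"ty":3,"tz":2.5,"rx":0,"ry":0,"rz":0,"grip":1},{"tx":1,"ty":1.5,"tz":1.5,"rx":0,"ry":0,"rz":0,"grip":1},{"tx":1,"ty":0,"tz":0,"rx":0,"ry":0,"rz":0,"grip":1},{"tx":0,"ty":0,"tz":0,"rx":0,"ry":0,"rz":0,"grip":1},{"tx":0,"ty":0,"tz":0,"rx":0,"ry":0,"rz":0,"grip":1}]' 35
python3 - <<'E'
from h import *
c=wrist();print(c["s"]["time"],c["s"]["ee_pos"],c["s"]["finger_gap"],c["s"]["qpos"].round(2))
cv2.imwrite("pics/w14.png",c["color"][:,:,::-1])
print("seat px",proj(c,[.423,-.1615,.005]))
E
```

```text
time: 21.3
ee_pos: [0.4232, -0.1606, 0.1317]
eef_rot: [0.707, 0.001, -0.707, 0.001]
contact_force: [0.4, 0.3, -2.9]
finger_gap: 0.0494
21.3 [ 0.42324536 -0.16060301  0.13169541] 0.049391216755006295 [ 0.63  0.29 -0.38  2.12  0.15  0.76 -1.42]
seat px [260.01339857 190.30449899]
```

View pics/w14.png

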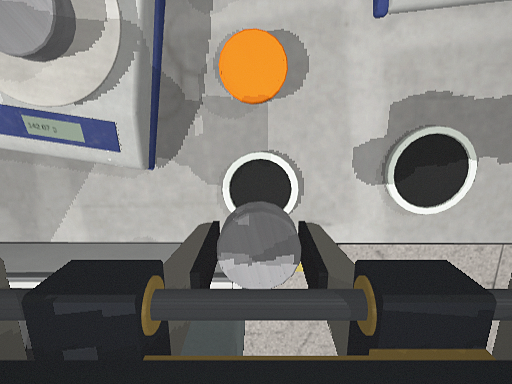

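Seat_50 is centred at about (260,190), straight below. Lowering.

```bash
python3 -m handwheel '[{"tx":3,"ty":0,"tz":0,"rx":0,"ry":0,"rz":0,"grip":1},{"tx":3,"ty":0,"tz":0,"rx":0,"ry":0,"rz":0,"grip":1},{"tx":3,"ty":0,"tz":0,"rx":0,"ry":0,"rz":0,"grip":1},{"tx":1.5,"ty":0,"tz":0,"rx":0,"ry":0,"rz":0,"grip":1},{"tx":0.9,"ty":0,"tz":0,"rx":0,"ry":0,"rz":0,"grip":1},{"tx":0,"ty":0,"tz":0,"rx":0,"ry":0,"rz":0,"grip":1},{"tx":0,"ty":0,"tz":0,"rx":0,"ry":0,"rz":0,"grip":1}]' 35
python3 -m handwheel '[{"tx":0.15,"ty":0,"tz":0,"rx":0,"ry":0,"rz":0,"grip":1},{"tx":0.15,"ty":0,"tz":0,"rx":0,"ry":0,"rz":0,"grip":1},{"tx":0,"ty":0,"tz":0,"rx":0,"ry":0,"rz":0,"grip":1}]' 35
python3 -m handwheel '[{"tx":0.05,"ty":0,"tz":0,"rx":0,"ry":0,"rz":0,"grip":1},{"tx":0,"ty":0,"tz":0,"rx":0,"ry":0,"rz":0,"grip":1}]' 35
```

```text
time: 22.22
ee_pos: [0.4231, -0.1618, 0.0183]
eef_rot: [0.708, -0.0, -0.707, 0.0]
contact_force: [-0.3, -0.6, -2.8]
finger_gap: 0.0491
time: 22.6
ee_pos: [0.4223, -0.1617, 0.0146]
eef_rot: [0.707, -0.0, -0.707, -0.0]
contact_force: [0.3, -0.2, -2.8]
finger_gap: 0.049
time: 22.85
ee_pos: [0.4223, -0.1617, 0.014]
eef_rot: [-0.707, 0.0, 0.707, 0.0]
contact_force: [0.0, 0.6, -3.4]
finger_gap: 0.0495
```

```bash
python3 -m handwheel '[{"tx":0.05,"ty":0,"tz":0,"rx":0,"ry":0,"rz":0,"grip":1},{"tx":0,"ty":0,"tz":0,"rx":0,"ry":0,"rz":0,"grip":1}]' 35
python3 -m handwheel '[{"tx":0.05,"ty":0,"tz":0,"rx":0,"ry":0,"rz":0,"grip":1},{"tx":0,"ty":0,"tz":0,"rx":0,"ry":0,"rz":0,"grip":1}]' 35
```

```text
time: 23.1
ee_pos: [0.4223, -0.1616, 0.0135]
eef_rot: [-0.707, 0.0, 0.707, 0.0]
contact_force: [-0.6, -0.3, -3.9]
finger_gap: 0.0489
time: 23.35
ee_pos: [0.4223, -0.1616, 0.013]
eef_rot: [-0.707, 0.0, 0.707, 0.0]
contact_force: [0.4, -0.1, -3.0]
finger_gap: 0.0494
```

```bash
python3 -m handwheel '[{"tx":0.05,"ty":0,"tz":0,"rx":0,"ry":0,"rz":0,"grip":1},{"tx":0,"ty":0,"tz":0,"rx":0,"ry":0,"rz":0,"grip":1}]' 35
python3 -m handwheel '[{"tx":0.05,"ty":0,"tz":0,"rx":0,"ry":0,"rz":0,"grip":1},{"tx":0,"ty":0,"tz":0,"rx":0,"ry":0,"rz":0,"grip":1}]' 35
```

```text
time: 23.6
ee_pos: [0.4223, -0.1616, 0.013]
eef_rot: [-0.707, 0.0, 0.707, -0.0]
contact_force: [-2.6, 0.2, 4.1]
finger_gap: 0.0492
time: 23.85
ee_pos: [0.4223, -0.1617, 0.0129]
eef_rot: [-0.707, 0.0, 0.707, -0.0]
contact_force: [-3.5, 1.1, 12.6]
finger_gap: 0.0491
```

It's down: the force rose to 12 N. I'll back off half a millimetre and release.

```bash
python3 -m handwheel '[{"tx":-0.05,"ty":0,"tz":0,"rx":0,"ry":0,"rz":0,"grip":1},{"tx":0,"ty":0,"tz":0,"rx":0,"ry":0,"rz":0,"grip":-0.25},{"tx":0,"ty":0,"tz":0,"rx":0,"ry":0,"rz":0,"grip":-0.25},{"tx":0,"ty":0,"tz":0,"rx":0,"ry":0,"rz":0,"grip":-0.25},{"tx":-0.5,"ty":0,"tz":0,"rx":0,"ry":0,"rz":0,"grip":-0.25},{"tx":-1.5,"ty":0,"tz":0,"rx":0,"ry":0,"rz":0,"grip":-0.25},{"tx":-3,"ty":0,"tz":0,"rx":0,"ry":0,"rz":0,"grip":-1},{"tx":-4,"ty":0,"tz":0,"rx":0,"ry":0,"rz":0,"grip":-1},{"tx":-4,"ty":0,"tz":0,"rx":0,"ry":0,"rz":0,"grip":-1},{"tx":0,"ty":0,"tz":0,"rx":0,"ry":0,"rz":0,"grip":-1},{"tx":0,"ty":0,"tz":0,"rx":0,"ry":0,"rz":0,"grip":-1}]' 20
python3 - <<'E'
from h import *
c=wrist();print(c["s"]["time"],c["s"]["ee_pos"])
cv2.imwrite("pics/w15.png",c["color"][:,:,::-1])
print(plan([.5715,.007,.16]))
E
```

```text
time: 25.22
ee_pos: [0.422, -0.1617, 0.1428]
eef_rot: [0.707, -0.0, -0.707, 0.0]
contact_force: [0.3, -0.0, -0.3]
finger_gap: 0.092
25.225 [ 0.42197476 -0.16171479  0.14282002]
[ -1.79 -16.86 -14.98]
```

View pics/w15.png

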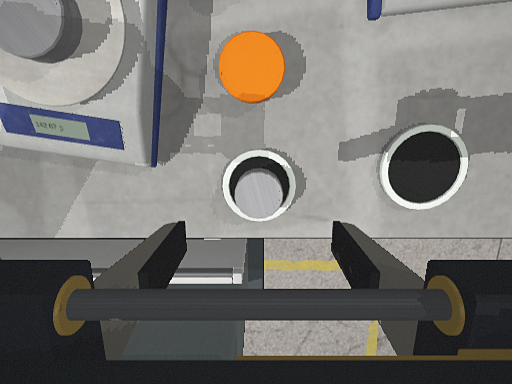

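```bash
python3 - <<'E'
from h import *
c=wrist()
cv2.imwrite("pics/w15c.png",cv2.resize(c["color"][140:230,210:310],None,fx=7,fy=7,interpolation=cv2.INTER_CUBIC)[:,:,::-1])
p=[.4223,-.1616,.029]; q=proj(c,p); print("predicted top face centre crop",(q-[210,140]+.5)*7-.5)
q=proj(c,[.423,-.1615,.008]); print("predicted rim",(q-[210,140]+.5)*7-.5)
print("62",proj(c,[.5715,.007,.084]))
E
```

```text
predicted top face centre crop [347.53771265 369.92918957]
predicted rim [346.75996234 331.98662069]
62 [15.4942074   2.70179664]
```

View pics/w15c.png

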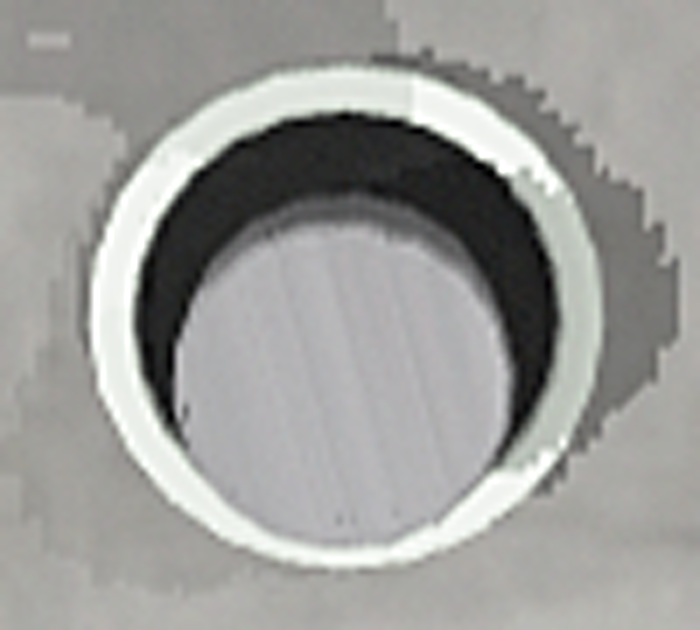

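The 50 mm weight lies flat inside the black recess: face centre at (343,382) in the crop, rim centre at (346,317), which puts it about 4–5 mm towards the robot but clear of the rim. Next is the 62 mm weight.

```bash
python3 -m handwheel '[{"tx":-1.8,"ty":-1.4,"tz":-1.5,"rx":0,"ry":0,"rz":0,"grip":-1},{"tx":0,"ty":-3,"tz":-2.5,"rx":0,"ry":0,"rz":0,"grip":-1},{"tx":0,"ty":-4,"tz":-3.5,"rx":0,"ry":0,"rz":0,"grip":-1},{"tx":0,"ty":-4,"tz":-3.5,"rx":0,"ry":0,"rz":0,"grip":-1},{"tx":0,"ty":-3,"tz":-2.5,"rx":0,"ry":0,"rz":0,"grip":-1},{"tx":0,"ty":-1.5,"tz":-1.5,"rx":0,"ry":0,"rz":0,"grip":-1},{"tx":0,"ty":0,"tz":0,"rx":0,"ry":0,"rz":0,"grip":-1},{"tx":0,"ty":0,"tz":0,"rx":0,"ry":0,"rz":0,"grip":-1}]' 20
python3 - <<'E'
from h import *
c=wrist();print(c["s"]["time"],c["s"]["ee_pos"],c["s"]["contact_force"])
cv2.imwrite("pics/w16.png",cv2.resize(c["color"][130:270,160:360],None,fx=4,fy=4,interpolation=cv2.INTER_CUBIC)[:,:,::-1])
p=c["s"]["ee_pos"]
q=proj(c,[*p[:2],.084]);print(q,(q-[160,130]+.5)*4)
E
```

```text
time: 26.32
ee_pos: [0.5713, 0.0056, 0.16]
eef_rot: [-0.706, 0.001, 0.708, 0.0]
contact_force: [-0.1, -1.0, -0.1]
finger_gap: 0.0919
26.325 [0.57126951 0.005572   0.15997031] [-0.14298293 -0.95136088 -0.08955183]
[259.06149936 203.45055179] [398.24599744 295.80220717]
```

View pics/w16.png

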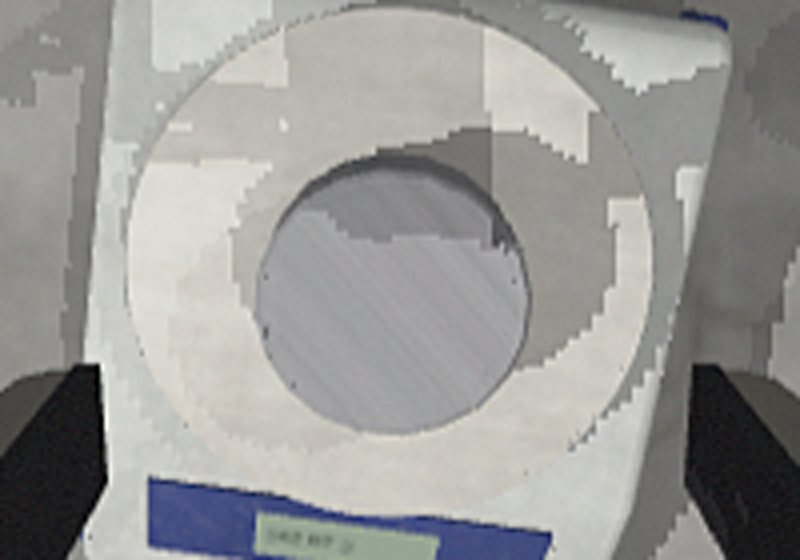

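The 62 mm top face is centred at (395,300), against a tool axis at (398,296). Descending with 1 mm corrections.

```bash
python3 -m handwheel '[{"tx":3.1,"ty":-0.1,"tz":0.1,"rx":0,"ry":0,"rz":0,"grip":-1},{"tx":3.1,"ty":0,"tz":0,"rx":0,"ry":0,"rz":0,"grip":-1},{"tx":2,"ty":0,"tz":0,"rx":0,"ry":0,"rz":0,"grip":-1},{"tx":1,"ty":0,"tz":0,"rx":0,"ry":0,"rz":0,"grip":-0.6},{"tx":0,"ty":0,"tz":0,"rx":0,"ry":0,"rz":0,"grip":-0.5},{"tx":0,"ty":0,"tz":0,"rx":0,"ry":0,"rz":0,"grip":1},{"tx":0,"ty":0,"tz":0,"rx":0,"ry":0,"rz":0,"grip":1},{"tx":0,"ty":0,"tz":0,"rx":0,"ry":0,"rz":0,"grip":1},{"tx":0,"ty":0,"tz":0,"rx":0,"ry":0,"rz":0,"grip":1}]' 45
python3 - <<'E'
from h import *
c=wrist();print(c["s"]["time"],c["s"]["ee_pos"])
cv2.imwrite("pics/w17.png",c["color"][:,:,::-1])
print(plan([.446,-.338,.13]))
E
```

```text
time: 27.5
ee_pos: [0.572, 0.0078, 0.0694]
eef_rot: [0.708, -0.0, -0.707, 0.0]
contact_force: [0.0, -4.1, 5.5]
finger_gap: 0.0612
27.5 [0.57197894 0.00776365 0.06936686]
[-6.05 34.59 12.57]
```

View pics/w17.png

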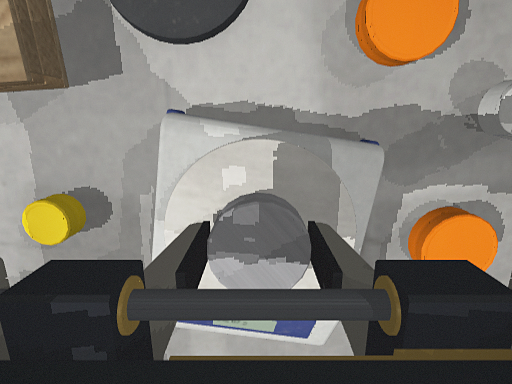

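Held (gap 61 mm). I'm carrying it to seat_62.

```bash
python3 -m handwheel '[{"tx":-1,"ty":0,"tz":0,"rx":0,"ry":0,"rz":0,"grip":1},{"tx":-2,"ty":0,"tz":0,"rx":0,"ry":0,"rz":0,"grip":1},{"tx":-3,"ty":0,"tz":0,"rx":0,"ry":0,"rz":0,"grip":1},{"tx":0,"ty":2,"tz":0.8,"rx":0,"ry":0,"rz":0,"grip":1},{"tx":0,"ty":3.5,"tz":1.2,"rx":0,"ry":0,"rz":0,"grip":1},{"tx":0,"ty":4.5,"tz":1.7,"rx":0,"ry":0,"rz":0,"grip":1},{"tx":0,"ty":4.5,"tz":1.7,"rx":0,"ry":0,"rz":0,"grip":1},{"tx":0,"ty":4.5,"tz":1.7,"rx":0,"ry":0,"rz":0,"grip":1},{"tx":0,"ty":4.5,"tz":1.7,"rx":0,"ry":0,"rz":0,"grip":1},{"tx":0,"ty":4.5,"tz":1.7,"rx":0,"ry":0,"rz":0,"grip":1},{"tx":0,"ty":3.6,"tz":1.2,"rx":0,"ry":0,"rz":0,"grip":1},{"tx":0,"ty":2,"tz":0.6,"rx":0,"ry":0,"rz":0,"grip":1},{"tx":0,"ty":1,"tz":0.3,"rx":0,"ry":0,"rz":0,"grip":1},{"tx":0,"ty":0,"tz":0,"rx":0,"ry":0,"rz":0,"grip":1},{"tx":0,"ty":0,"tz":0,"rx":0,"ry":0,"rz":0,"grip":1}]' 45
python3 - <<'E'
from h import *
c=wrist();print(c["s"]["time"],c["s"]["ee_pos"],c["s"]["finger_gap"],c["s"]["qpos"].round(2))
cv2.imwrite("pics/w18.png",c["color"][:,:,::-1])
print("rim centre px if at tcp xy",proj(c,[*c["s"]["ee_pos"][:2],.008]))
E
```

```text
time: 29.42
ee_pos: [0.4455, -0.3363, 0.1284]
eef_rot: [-0.707, -0.001, 0.707, -0.0]
contact_force: [0.1, 0.6, -5.6]
finger_gap: 0.0611
29.425 [ 0.44553012 -0.33626742  0.12836368] 0.06107990886042439 [ 0.87  0.45 -0.36  1.88  0.21  0.84 -1.16]
rim centre px if at tcp xy [259.22068137 191.44720285]
```

View pics/w18.png

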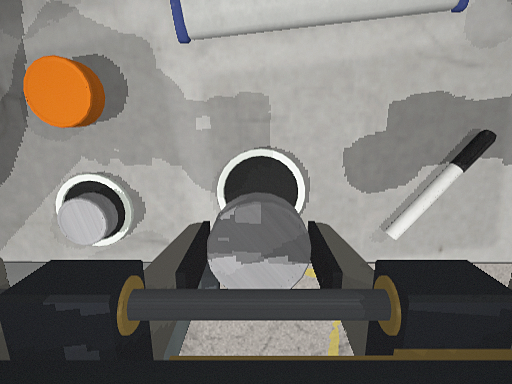

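Seat_62 is centred at about (261,193), against a tool axis at (259,191). I'll correct 1.5 mm and lower.

```bash
python3 -m handwheel '[{"tx":3,"ty":0.15,"tz":0,"rx":0,"ry":0,"rz":0,"grip":1},{"tx":3,"ty":0,"tz":0,"rx":0,"ry":0,"rz":0,"grip":1},{"tx":3,"ty":0,"tz":0,"rx":0,"ry":0,"rz":0,"grip":1},{"tx":1.3,"ty":0,"tz":0,"rx":0,"ry":0,"rz":0,"grip":1},{"tx":0.6,"ty":0,"tz":0,"rx":0,"ry":0,"rz":0,"grip":1},{"tx":0,"ty":0,"tz":0,"rx":0,"ry":0,"rz":0,"grip":1},{"tx":0,"ty":0,"tz":0,"rx":0,"ry":0,"rz":0,"grip":1}]' 45
python3 -m handwheel '[{"tx":0.1,"ty":0,"tz":0,"rx":0,"ry":0,"rz":0,"grip":1},{"tx":0.1,"ty":0,"tz":0,"rx":0,"ry":0,"rz":0,"grip":1},{"tx":0,"ty":0,"tz":0,"rx":0,"ry":0,"rz":0,"grip":1}]' 45
python3 -m handwheel '[{"tx":0.1,"ty":0,"tz":0,"rx":0,"ry":0,"rz":0,"grip":1},{"tx":0,"ty":0,"tz":0,"rx":0,"ry":0,"rz":0,"grip":1}]' 45
```

```text
time: 30.35
ee_pos: [0.446, -0.3396, 0.0206]
eef_rot: [0.708, -0.0, -0.707, 0.0]
contact_force: [0.0, -0.7, -5.4]
finger_gap: 0.0613
time: 30.72
ee_pos: [0.4453, -0.3392, 0.0176]
eef_rot: [0.707, -0.0, -0.707, -0.0]
contact_force: [-0.2, -0.2, -5.0]
finger_gap: 0.0606
time: 30.98
ee_pos: [0.4452, -0.3391, 0.0165]
eef_rot: [-0.707, 0.0, 0.707, 0.0]
contact_force: [0.3, 0.1, -5.3]
finger_gap: 0.0611
```

```bash
python3 -m handwheel '[{"tx":0.1,"ty":0,"tz":0,"rx":0,"ry":0,"rz":0,"grip":1},{"tx":0,"ty":0,"tz":0,"rx":0,"ry":0,"rz":0,"grip":1}]' 45
python3 -m handwheel '[{"tx":0.05,"ty":0,"tz":0,"rx":0,"ry":0,"rz":0,"grip":1},{"tx":0,"ty":0,"tz":0,"rx":0,"ry":0,"rz":0,"grip":1}]' 45
```

```text
time: 31.22
ee_pos: [0.4452, -0.3391, 0.0154]
eef_rot: [-0.707, 0.0, 0.707, 0.0]
contact_force: [0.4, 0.3, -5.2]
finger_gap: 0.0609
time: 31.48
ee_pos: [0.4453, -0.3391, 0.0151]
eef_rot: [-0.707, 0.0, 0.707, 0.0]
contact_force: [0.3, -0.7, -5.3]
finger_gap: 0.0604
```

```bash
python3 -m handwheel '[{"tx":0.05,"ty":0,"tz":0,"rx":0,"ry":0,"rz":0,"grip":1},{"tx":0,"ty":0,"tz":0,"rx":0,"ry":0,"rz":0,"grip":1}]' 45
python3 -m handwheel '[{"tx":0.05,"ty":0,"tz":0,"rx":0,"ry":0,"rz":0,"grip":1},{"tx":0,"ty":0,"tz":0,"rx":0,"ry":0,"rz":0,"grip":1}]' 45
```

```text
time: 31.72
ee_pos: [0.4452, -0.3391, 0.0145]
eef_rot: [-0.707, 0.0, 0.707, 0.0]
contact_force: [-0.1, 0.1, -4.5]
finger_gap: 0.0614
time: 31.98
ee_pos: [0.4453, -0.3392, 0.0141]
eef_rot: [0.707, -0.0, -0.707, -0.0]
contact_force: [-0.5, -0.6, -3.9]
finger_gap: 0.061
```

```bash
python3 -m handwheel '[{"tx":0.05,"ty":0,"tz":0,"rx":0,"ry":0,"rz":0,"grip":1},{"tx":0,"ty":0,"tz":0,"rx":0,"ry":0,"rz":0,"grip":1}]' 45
```

```text
time: 32.22
ee_pos: [0.4453, -0.3392, 0.0141]
eef_rot: [-0.707, 0.0, 0.707, -0.0]
contact_force: [-2.7, 1.1, 2.8]
finger_gap: 0.0612
```

It's down: the force went from −5 N to +3 N. Releasing and lifting away.

```bash
python3 -m handwheel '[{"tx":0,"ty":0,"tz":0,"rx":0,"ry":0,"rz":0,"grip":-0.5},{"tx":0,"ty":0,"tz":0,"rx":0,"ry":0,"rz":0,"grip":-0.5},{"tx":0,"ty":0,"tz":0,"rx":0,"ry":0,"rz":0,"grip":-0.5},{"tx":-0.5,"ty":0,"tz":0,"rx":0,"ry":0,"rz":0,"grip":-0.5},{"tx":-1.5,"ty":0,"tz":0,"rx":0,"ry":0,"rz":0,"grip":-0.5},{"tx":-3,"ty":0,"tz":0,"rx":0,"ry":0,"rz":0,"grip":-1},{"tx":-4,"ty":0,"tz":0,"rx":0,"ry":0,"rz":0,"grip":-1},{"tx":-4,"ty":0,"tz":0,"rx":0,"ry":0,"rz":0,"grip":-1},{"tx":-4,"ty":0,"tz":0,"rx":0,"ry":0,"rz":0,"grip":-1},{"tx":-4,"ty":0,"tz":0,"rx":0,"ry":0,"rz":0,"grip":-1},{"tx":0,"ty":0,"tz":0,"rx":0,"ry":0,"rz":0,"grip":-1},{"tx":0,"ty":0,"tz":0,"rx":0,"ry":0,"rz":0,"grip":-1}]' 20
python3 - <<'E'
from h import *
c=wrist();print(c["s"]["time"],c["s"]["ee_pos"])
cv2.imwrite("pics/w19.png",c["color"][:,:,::-1])
t=camera("top");a=t["color"]
cv2.imwrite("pics/t19.png",cv2.resize(a[130:270,140:400],None,fx=3,fy=3,interpolation=cv2.INTER_CUBIC)[:,:,::-1])
E
```

```text
time: 33.72
ee_pos: [0.4449, -0.3389, 0.2237]
eef_rot: [-0.707, 0.0, 0.707, -0.0]
contact_force: [-0.8, -0.3, -0.4]
finger_gap: 0.0919
33.725 [ 0.44486155 -0.33894576  0.22370583]
```

View pics/w19.png

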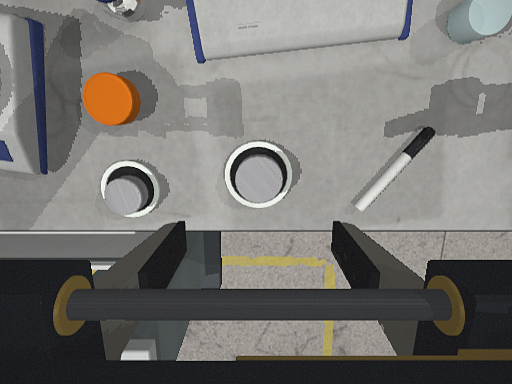

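View pics/t19.png

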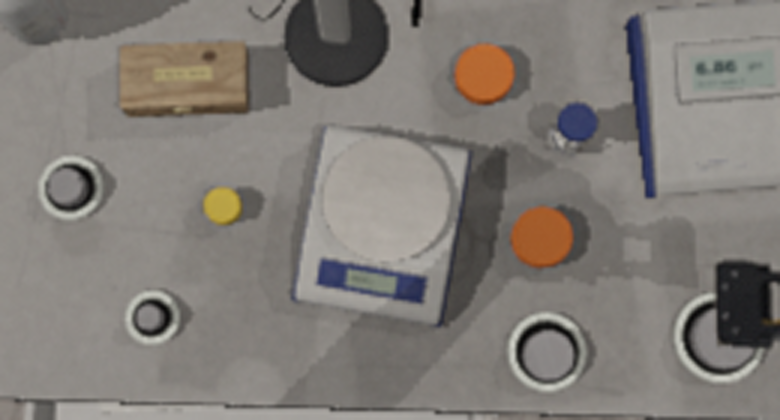

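All four weights sit in their recesses with black showing around them: (71,188), (152,317), (549,352) and (718,338) in the top crop, the last partly behind the gripper but clear in the wrist view at (259,178). The pan is empty, and the case, jar and look-alikes are where they were. Handing in.

```bash
python3 -c "
from rig import ctrl
print(ctrl.finish_job())"
```

```text
the job is handed in; nothing more can be done
None
```

I took all four weights off the scale one at a time from the top (26, 38, 50, then 62 mm). Each was lowered until contact force showed it was down in its own seat, then released before I lifted the next. The job was handed in about 34 s into the 109 s allowed.

**Last checks:** The pan is empty and each weight sits in the recess of its own size. The wooden case, sample jar and the orange and yellow look-alikes show no movement in the top view. The gripper was open about 0.2 m above the bench, touching nothing.

**What was off or disagreed:**
- **50 mm weight:** it sits about 4–5 mm towards the robot from its seat's centre, inside the 8 mm of play. It was pressed down with about 12 N before I backed off.
- **Cameras:** the top and wrist cameras disagreed by 2–5 mm along x, so I steered by their average and corrected from the wrist view.
- **62 mm weight:** the gripper partly hid it in the final top view, but the wrist view shows it inside its recess.
- **First move call:** it was refused for missing keys, and nothing moved.

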